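# Run the dish carriage to its index stop

## Task

On the low metal rail is a carriage with a petri dish on a tray; a spring brake holds it by friction until the black pad in the middle of the carriage is pressed. With closed fingertips press the pad down before moving the carriage, keep it pressed and push the carriage along the rail until it rests against the marked stop, the one with the upright index post, then lift off so that the pad springs up and the brake holds it there. Grasp nothing, do not force the carriage along with the brake on, and leave the loose things around the rail where they are.

Things in the scene. Friction and masses are not known exactly. Their poses are not given: they have to be found in the camera images.
- rail: fixed aluminium and steel rail, 80 mm wide, 420 mm long, 24 mm high; origin: centre of its underside on the table; its y axis runs along the rail, its x axis across it to the far side. Lies within about 0.25 rad of crosswise to the robot
- carriage (a joint): position (m) of the grey carriage along the rail's y axis, 0 at the rail's middle; with the pad pressed it slides with about 1 N, with the pad up the brake holds against roughly 10 to 20 N
- carriage_mid (a point): middle of the carriage, 44 mm above the table (x and y of the pad's centre). Carriage: 110 mm long along the rail, 72 mm across; shoulders 23 mm long at either end of it, tops 58 mm above the table, leave a 64 mm long saddle between them with the pad in it; the dish tray is fixed on the far side, from 36 to 112 mm off the rail's centre line, 68 mm long, top of the fixed dish 50 mm above the table
- pad_top (a point): centre of the top face of the black rubber brake-release pad in the saddle; 46 mm across the rail, 48 mm along it, top 51 mm above the table when up and 46 mm when fully down
- press_pad (a joint): how far the pad is pressed down (m): 0 up, brake on; 0.005 fully down at a solid end stop; springs back up. Starts to move at about 5.5 N, fully down at about 7 N; the brake is free from about 0.001, and 0.003 or more counts as pressed
- marked_stop: fixed dark steel clamp stop across the rail, 24 mm long along the rail, 64 mm across, top 48 mm above the table, with an upright steel index post 8 mm thick that ends in a 20 mm wide round head, head's top 75 mm above the table; origin under its centre at table height. It may stand at either end of the carriage's way. The carriage rests against it when their centres are 67 mm apart
- plain_stop: like the marked stop but with a bare flat top and no post; at the other end
- marker: white felt marker, 14x130x15 mm, lying in front of the rail; bystander; origin at its underside or centre
- sample_tube: small clear plastic sample tube, 13x42x13 mm, lying in front of the rail; bystander; origin at its underside or centre
- chamber_box: flat grey case, 44x88x11 mm, lying in front of the rail; bystander; origin at its underside or centre
- objective_can: white screw-top can, 41 mm wide, 57 mm tall, standing beyond the rail near one end; bystander; origin at its underside or centre
- immersion_bottle: small brown bottle with black cap, 26 mm wide, 64 mm tall, standing beyond the rail near the other end; bystander; origin at its underside or centre
- cube: black filter cube, 43x34x32 mm, standing beyond the rail's middle; bystander; origin at its underside or centre

How it is judged:
On the way, in this order (a step that is already met when the one before it is completed fails the run):
1. the pad is pressed down at least 3 mm while the carriage is still where it stood (within 8 mm) (value of joint press_pad above 0.003 m and distance of carriage_mid from where it was at the start of the episode below 0.008 m), for 0.05 s.
2. the carriage is against the marked stop (within 3 mm) with the pad still pressed (horizontal distance between carriage_mid and marked_stop below 0.07 m and value of joint press_pad above 0.002 m), for 0.1 s.
At the end, for the whole second after the job is handed in: the carriage stands at rest against the marked stop (gap under 3 mm, centres under 70 mm apart) and the pad has sprung up (within 1 mm) (horizontal distance between carriage_mid and marked_stop below 0.07 m and value of joint press_pad below 0.001 m and velocity of joint carriage between -0.003 and 0.003 m/s); the robot touches nothing.
It fails at once if the carriage is forced along with the pad up and the brake on: over 6 mm from its start, short of the marked stop, faster than 15 mm/s (value of joint press_pad below 0.0008 m and distance of carriage_mid from where it was at the start of the episode above 0.006 m and horizontal distance between carriage_mid and marked_stop above 0.075 m and (velocity of joint carriage above 0.015 m/s or velocity of joint carriage below -0.015 m/s)).
It fails at once if a loose thing by the rail is lifted or shifted more than 15 mm (distance of any of marker, sample_tube, chamber_box, objective_can, immersion_bottle, cube from where it was at the start of the episode above 0.015 m).
It also fails if it takes over 42 s, if anything falls off the work surface, if the arm or the gripper's body presses on something with over 40 N, if the wrist force passes 120 N, or if a joint passes its speed limit or range.

## Robot

A 6-joint arm with a two-finger parallel gripper is mounted at the origin on a cart in front of the work surface, level with it; the furniture and walls round the work are solid. World frame = base frame: x ahead of the robot, y to its left, z up, the work surface at z = 0. Lengths are in m, angles in rad, forces in N, time in s.
With the tool pointing down it reaches from about 0.25 to 0.775 m from the base axis. Payload 4 kg.
Tool frame: the origin (TCP) lies at the very end of the fingers, on their centre line; the grasp point (between the pads) lies manip.grip_point_offset behind it (manip.grip_point_offset is the distance from the TCP to the grasp point, in m); z points along the fingers, y is the line along which they close (so a half turn about z gives the same grasp; the last joint's range is limited). The gripper opens to 85 mm and grips with 20 to 120 N. Pads are 22 mm wide; open, the fingers measure 114 mm over their backs; the gripper's body (76 mm by 85 mm) begins 54 mm behind the grasp point. The pads swing forward as they close: fully open they stand 13 mm farther back than shut.
Start: joints at [1.191, 0.087, 1.371, -0, 1.684, -0.103], TCP at [0.15, 0.529, 0.231] pointing down, gripper open.
Joint ranges: [-3.1, 3.1], [-0.76, 2.03], [0.27, 2.55], [-1.08, 4.22], [0.17, 2.65], [-2.57, 2.57]. Speed limits (rad/s): [2.79, 2.79, 3.14, 3.14, 3.14, 3.14].

## Interface

Orientations are given as [roll, pitch, yaw] about the fixed x, y, z axes, in that order (R = Rz(yaw) Ry(pitch) Rx(roll)).
In Python, from workcell import manip gives the robot as it stands.
- The arm moves only by the tool jog_arm, never from a script. Its argument "moves" is a list of rows, each an object of numbers: "fingers": the opening, from 0 (shut) to 1 (fully open); "tx", "ty", "tz": the shift along the world's x, y, z as a fraction of full scale; "rx", "ry", "rz": the turn, a rotation vector about the world's x, y, z as a fraction of full scale. A call has 1 to 12 rows; each row is the pose to reach, as a shift and turn from the pose commanded when the call began; what a row does not reach only later rows make up. Full scale, the value 1, is 750 mm for a shift and 45 degrees for a turn. A row lasts 1/10 s, in which the tool goes at most 50 mm and 8.59 degrees, less where a joint would pass 70% of its speed; a pose out of reach is approached as far as the arm can. A call with a number of a shift or a turn outside -1 to 1 is refused whole. A call with a gripper value outside its range is refused whole. The fingers move at their own pace and stop on an object; "force" is the grip in N (left out, the last holds). Time passes only in rows, so rows that repeat a pose let the fingers close. It gives the time, the measured TCP pose, the force, the opening and the grip force at its end, in the units of the state.
- manip.get_obs(): the state, without advancing time (a new reading comes with each control period).
- manip.snapshot(name): name is "scene" or "top"; returns (picture, depth): 420x560x3 uint8, blue, green, red; 420x560 float32, m along the optical axis (not along the pixel's ray), 0 where there is no reading.
- manip.camera_model(name): a dict with "intrinsics" (3x3 intrinsics, pixels), "extrinsics" (4x4, takes a point from world to camera coordinates). Camera axes: x right, y down, z forward; pixel columns grow to the right and rows downward; lengths in m; the calibration is good to about 2 mm. A picture is of the moment at which its call begins. camera_model takes no time and is no camera call.
- manip.sign_off(): hands the job in; it is judged then, once.
Trained networks look in the newest picture that a camera, given by its name, has taken for a name from the list of things; names that differ only in an ending like _2 or _b are one class to them, and where a whole thing is asked for, a point or a joint stands for the part that bears it (a point fixed in the world has none). Each returns a list of dicts, best first, with "p" (0 to 1); they miss things now and then, are a little off and sometimes report something else, mostly with a low value. They report only what shows in the picture. A call takes as long as a camera call.
- manip.spot_in(camera, query): "rect" ([left, top, right, bottom] as shares, 0 to 1, of the picture: columns of its width, rows of its height, round what is visible of it).
- manip.pinpoint(camera, query): "at" ([column, row] as shares, 0 to 1, of the picture: columns of its width, rows of its height: a listed point, or the origin of a listed thing).
The state is a dict: "clock": time; "qpos": joint angles; "joint_velocities": joint speeds; "tau": joint torques, N m; "eef_pos": TCP position; "eef_rot": TCP orientation; "contact_force": force on the tool from outside, world axes, zero at the start; "ft_torque": the same for the moment, N m; "opening": finger opening in m; "grasp_force": force on a finger pad.
Only numpy, scipy, OpenCV 4.12 (cv2) and the standard library are available. Lean on these libraries where they do the work, as an engineer would, in place of code of your own. Each camera call takes 0.05 s, during which the arm holds its last target. There are 200 camera calls.

## Working session

There is one attempt and no reset: what is moved stays moved. The work goes in short steps, Python scripts to look and compute and a tool call to move; the robot and the scene stay as the last step left them, time stands still between calls to the robot, and variables do not carry over. Pictures are saved under pics/ and viewed, at most 10 in all, crops included, and the job is handed in when it is done.

Besides the shell and the picture viewer there is one more tool, called after "Call:" as name(argument=value, ...) on one line, values as JSON. jog_arm: Moves the arm, as the interface text tells. Shift numbers are shares of 750 mm and turn numbers shares of 45 degrees, none past 1 either way. Its arguments: {"type":"object","properties":{"moves":{"type":"array"},"force":{"type":"number"}},"required":["moves"]}

```bash
mkdir -p pics
cat > h.py <<'E'
from workcell import manip
import numpy as np, cv2
def ray(cam,at,z):
    m=manip.camera_model(cam);K=np.array(m["intrinsics"]);T=np.array(m["extrinsics"])
    d=T[:3,:3].T@np.linalg.inv(K)@[at[0]*560,at[1]*420,1];c=-T[:3,:3].T@T[:3,3]
    return c+d*(z-c[2])/d[2]
def cloud(cam,dep):
    m=manip.camera_model(cam);K=np.array(m["intrinsics"]);T=np.array(m["extrinsics"])
    v,u=np.mgrid[:420,:560];p=np.stack([u+.5,v+.5,np.ones_like(u)],-1)@np.linalg.inv(K).T*dep[...,None]
    return (p-T[:3,3])@T[:3,:3]
E
python3 - <<'E'
from h import *
np.set_printoptions(precision=4,suppress=True)
for c in("top","scene"):
    p,d=manip.snapshot(c);cv2.imwrite(f"pics/{c}0.png",p);np.save(c+"0.npy",d)
    for n,z in(("pad_top",.051),("carriage_mid",.044),("marked_stop",0),("plain_stop",0),("rail",0),("objective_can",0),("immersion_bottle",0),("cube",0)):
        for r in manip.pinpoint(c,n)[:2]: print(c,n,round(r["p"],2),np.array(r["at"])*[560,420],ray(c,r["at"],z))
o=manip.get_obs();print(o)
E
```

```text
top pad_top 0.65 [277.424 212.982] [0.4996 0.0602 0.051 ]
top carriage_mid 0.85 [276.808 211.008] [0.506  0.0617 0.044 ]
top marked_stop 0.59 [345.912 224.7  ] [ 0.472  -0.1203  0.    ]
top plain_stop 0.76 [214.984 201.18 ] [0.5444 0.2271 0.    ]
top rail 0.77 [284.704 209.916] [0.5159 0.041  0.    ]
top objective_can 0.49 [217.224 172.2  ] [0.6241 0.2209 0.    ]
top immersion_bottle 0.51 [363.328 193.116] [ 0.5563 -0.1711  0.    ]
top cube 0.72 [289.408 161.616] [0.6486 0.0248 0.    ]
scene pad_top 0.73 [277.424 213.696] [0.5064 0.0623 0.051 ]
scene carriage_mid 0.68 [275.8   221.592] [0.4904 0.0555 0.044 ]
scene carriage_mid 0.2 [345.128 279.384] [ 0.4303 -0.135   0.044 ]
scene marked_stop 0.64 [347.2   282.996] [ 0.4613 -0.1295  0.    ]
scene marked_stop 0.42 [321.496 207.816] [0.6319 0.0218 0.    ]
scene plain_stop 0.76 [225.008 200.718] [0.526  0.2235 0.    ]
scene rail 0.73 [283.416 238.518] [0.4956 0.0391 0.    ]
scene rail 0.17 [278.488 214.62 ] [0.5551 0.0912 0.    ]
scene objective_can 0.58 [248.696 182.784] [0.6151 0.2202 0.    ]
scene immersion_bottle 0.53 [380.576 260.106] [ 0.5536 -0.159   0.    ]
scene cube 0.7 [327.32  204.288] [0.6511 0.0168 0.    ]
scene cube 0.31 [302.12 308.28] [ 0.3622 -0.088   0.    ]
{'clock': 0.9, 'qpos': array([ 1.1909,  0.0871,  1.3707, -0.    ,  1.6836, -0.1031]), 'joint_velocities': array([0.0007, 0.0015, 0.0008, 0.    , 0.0004, 0.0008]), 'tau': array([  0.0002, -35.1713, -31.3468,  -0.0001,   0.0001,   0.    ]), 'eef_pos': array([0.1503, 0.5291, 0.2314]), 'eef_rot': array([3.1414, 0.    , 2.8648]), 'contact_force': array([-0.3115, -0.0919, -0.384 ]), 'ft_torque': array([-0.03  , -0.0229, -0.0611]), 'grasp_force': 0.0, 'opening': 0.0852981483608267}
```

Run:
```python
from h import *
a=cv2.imread("pics/top0.png")[120:290,150:430];b=cv2.imread("pics/scene0.png")[120:340,150:450]
cv2.imwrite("pics/t.png",cv2.resize(a,(784,476)));cv2.imwrite("pics/s.png",cv2.resize(b,(780,572)))
np.set_printoptions(precision=4,suppress=True)
P=cloud("top",np.load("top0.npy"))
x,y,z=P[...,0],P[...,1],P[...,2]
reg=(x>.38)&(x<.62)&(y>-.25)&(y<.32)
# grid of heights
for nm,lo,hi in(("rail",.018,.029),("stop",.044,.0485),("pad",.049,.0535),("shoulder",.055,.061),("head",.067,.08)):
    m=reg&(z>lo)&(z<hi); q=P[m]
    print(nm,len(q), q.mean(0) if len(q) else "", q.min(0),q.max(0))
    if len(q)>10: print(cv2.minAreaRect((q[:,:2]*1000).astype(np.float32)))
```

```text
rail 1261 [0.4974 0.0237 0.024 ] [ 0.4107 -0.1758  0.018 ] [0.6147 0.238  0.029 ]
((503.1336364746094, 36.36000061035156), (413.2630615234375, 180.16444396972656), 82.8082504272461)
stop 548 [0.5185 0.0544 0.0465] [ 0.44  -0.174  0.044] [0.6159 0.2371 0.0485]
((536.459716796875, 30.315383911132812), (397.34820556640625, 146.36570739746094), 79.46666717529297)
pad 684 [0.5336 0.0554 0.0511] [ 0.4396 -0.1654  0.049 ] [0.6171 0.2341 0.0535]
((535.4736938476562, 42.10896301269531), (403.05413818359375, 138.75885009765625), 79.65509033203125)
shoulder 504 [0.5241 0.0833 0.0579] [ 0.4603 -0.1768  0.055 ] [0.6199 0.2379 0.061 ]
((528.5362548828125, 39.56559753417969), (419.167724609375, 127.08818054199219), 81.13902282714844)
head 56 [ 0.4785 -0.1299  0.0735] [ 0.4616 -0.1753  0.067 ] [ 0.5594 -0.1171  0.0788]
((510.7191162109375, -148.5816192626953), (18.79569435119629, 108.84638977050781), 60.41288757324219)
```

View pics/t.png

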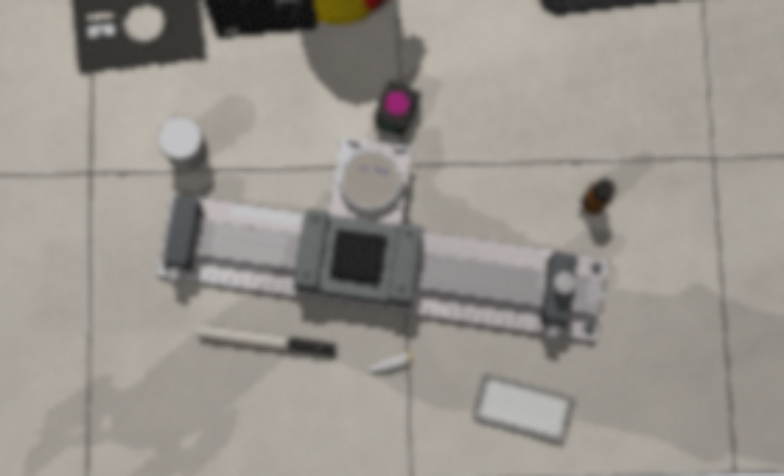

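View pics/s.png

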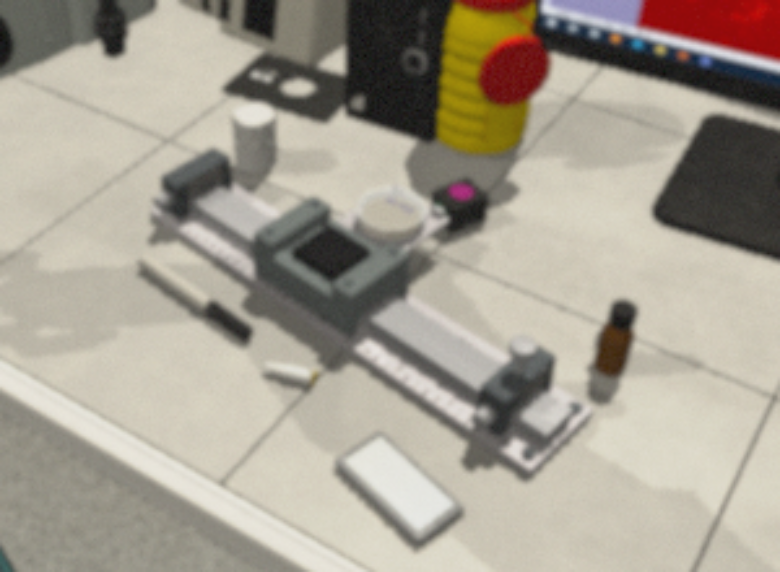

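Run:
```python
from h import *
np.set_printoptions(precision=4,suppress=True)
for cam in("top","scene"):
    P=cloud(cam,np.load(cam+"0.npy")).reshape(-1,3);x,y,z=P.T
    def f(n,m):
        q=P[m];r=cv2.minAreaRect((q[:,:2]*1000).astype(np.float32));print(cam,n,len(q),np.median(q,0),q.mean(0),np.array(r[0]),np.array(r[1]),r[2]); 
    near=lambda a,b,r:np.hypot(x-a,y-b)<r
    f("marked",near(.476,-.125,.05)&(z>.043)&(z<.053))
    f("post",near(.476,-.125,.05)&(z>.066)&(z<.08))
    f("plain",near(.54,.225,.05)&(z>.043)&(z<.053))
    f("should",near(.503,.06,.068)&(z>.0545)&(z<.062))
    f("pad",near(.503,.06,.022)&(z>.046)&(z<.056))
    m=(x>.4)&(x<.6)&(y>-.2)&(y<.27)&(z>.012)&(z<.03)&(abs(y-.06)>.09)
    f("rail",m)
```

```text
top marked 178 [ 0.4633 -0.1242  0.0481] [ 0.4693 -0.125   0.048 ] [ 471.0053 -126.1289] [24.1843 64.0822] 80.02141571044922
top post 51 [ 0.4713 -0.1266  0.074 ] [ 0.4709 -0.1259  0.0741] [ 470.8825 -125.9393] [17.5642 18.0059] 43.141414642333984
top plain 218 [0.5302 0.2212 0.0483] [0.5312 0.2208 0.0482] [532.8089 220.871 ] [24.2336 63.3308] 80.28746032714844
top should 457 [0.5035 0.0622 0.058 ] [0.5037 0.058  0.058 ] [518.1407  55.1612] [109.6493  99.7729] 79.984619140625
top pad 218 [0.5033 0.06   0.0516] [0.5028 0.0602 0.0516] [503.3065  59.9403] [41.0228 41.7328] 88.16902923583984
top rail 1289 [ 0.4879 -0.0495  0.0227] [0.4908 0.0156 0.021 ] [501.5344  35.1675] [418.2629 166.5137] 85.33634948730469
scene marked 269 [ 0.4622 -0.1279  0.0456] [ 0.464  -0.1265  0.0457] [ 469.2997 -125.6802] [23.7232 64.4601] 78.72630310058594
scene post 87 [ 0.467  -0.126   0.0722] [ 0.4675 -0.1259  0.0718] [ 469.1657 -125.9528] [18.6103 19.8055] 82.80144500732422
scene plain 182 [0.5287 0.2197 0.0455] [0.5288 0.2201 0.0454] [530.0639 221.4969] [26.0773 65.2713] 81.52006530761719
scene should 377 [0.4998 0.0266 0.0558] [0.4998 0.056  0.0558] [501.6309  57.9144] [108.9716  70.1882] 79.66600799560547
scene pad 223 [0.5023 0.0599 0.049 ] [0.5022 0.0594 0.0491] [502.0755  59.4772] [40.8746 42.379 ] 69.54528045654297
scene rail 1544 [ 0.4835 -0.0682  0.0215] [ 0.4915 -0.0116  0.021 ] [498.2922  33.4185] [412.1122 164.2788] 83.81629180908203
```

Call:
jog_arm(moves=[{"fingers": 0,"tx": 0.47,"ty": -0.628,"tz": -0.08,"rz": 0.129},{"fingers": 0,"tx": 0.47,"ty": -0.628,"tz": -0.08,"rz": 0.129},{"fingers": 0,"tx": 0.47,"ty": -0.628,"tz": -0.08,"rz": 0.129},{"fingers": 0,"tx": 0.47,"ty": -0.628,"tz": -0.08,"rz": 0.129},{"fingers": 0,"tx": 0.47,"ty": -0.628,"tz": -0.08,"rz": 0.129},{"fingers": 0,"tx": 0.47,"ty": -0.628,"tz": -0.08,"rz": 0.129},{"fingers": 0,"tx": 0.47,"ty": -0.628,"tz": -0.08,"rz": 0.129},{"fingers": 0,"tx": 0.47,"ty": -0.628,"tz": -0.08,"rz": 0.129},{"fingers": 0,"tx": 0.47,"ty": -0.628,"tz": -0.08,"rz": 0.129},{"fingers": 0,"tx": 0.47,"ty": -0.628,"tz": -0.08,"rz": 0.129},{"fingers": 0,"tx": 0.47,"ty": -0.628,"tz": -0.08,"rz": 0.129},{"fingers": 0,"tx": 0.47,"ty": -0.628,"tz": -0.08,"rz": 0.129}])

```text
$.moves[0]: bad value
```

Call:
jog_arm(moves=[{"fingers": 0.0,"tx": 0.47,"ty": -0.628,"tz": -0.08,"rx": 0.0,"ry": 0.0,"rz": 0.129},{"fingers": 0.0,"tx": 0.47,"ty": -0.628,"tz": -0.08,"rx": 0.0,"ry": 0.0,"rz": 0.129},{"fingers": 0.0,"tx": 0.47,"ty": -0.628,"tz": -0.08,"rx": 0.0,"ry": 0.0,"rz": 0.129},{"fingers": 0.0,"tx": 0.47,"ty": -0.628,"tz": -0.08,"rx": 0.0,"ry": 0.0,"rz": 0.129},{"fingers": 0.0,"tx": 0.47,"ty": -0.628,"tz": -0.08,"rx": 0.0,"ry": 0.0,"rz": 0.129},{"fingers": 0.0,"tx": 0.47,"ty": -0.628,"tz": -0.08,"rx": 0.0,"ry": 0.0,"rz": 0.129},{"fingers": 0.0,"tx": 0.47,"ty": -0.628,"tz": -0.08,"rx": 0.0,"ry": 0.0,"rz": 0.129},{"fingers": 0.0,"tx": 0.47,"ty": -0.628,"tz": -0.08,"rx": 0.0,"ry": 0.0,"rz": 0.129},{"fingers": 0.0,"tx": 0.47,"ty": -0.628,"tz": -0.08,"rx": 0.0,"ry": 0.0,"rz": 0.129},{"fingers": 0.0,"tx": 0.47,"ty": -0.628,"tz": -0.08,"rx": 0.0,"ry": 0.0,"rz": 0.129},{"fingers": 0.0,"tx": 0.47,"ty": -0.628,"tz": -0.08,"rx": 0.0,"ry": 0.0,"rz": 0.129},{"fingers": 0.0,"tx": 0.47,"ty": -0.628,"tz": -0.08,"rx": 0.0,"ry": 0.0,"rz": 0.129}])

```text
clock: 2.1
eef_pos: [0.504, 0.0556, 0.1712]
eef_rot: [-3.142, 0.001, 2.965]
contact_force: [0.4, 0.1, 1.0]
opening: 0.0
grasp_force: 0.0
```

Call:
jog_arm(moves=[{"fingers": 0.0,"tx": 0.0,"ty": 0.0,"tz": -0.06,"rx": 0.0,"ry": 0.0,"rz": 0.0},{"fingers": 0.0,"tx": 0.0,"ty": 0.0,"tz": -0.11,"rx": 0.0,"ry": 0.0,"rz": 0.0},{"fingers": 0.0,"tx": 0.0,"ty": 0.0,"tz": -0.14,"rx": 0.0,"ry": 0.0,"rz": 0.0},{"fingers": 0.0,"tx": 0.0,"ty": 0.0,"tz": -0.145,"rx": 0.0,"ry": 0.0,"rz": 0.0},{"fingers": 0.0,"tx": 0.0,"ty": 0.0,"tz": -0.145,"rx": 0.0,"ry": 0.0,"rz": 0.0},{"fingers": 0.0,"tx": 0.0,"ty": 0.0,"tz": -0.145,"rx": 0.0,"ry": 0.0,"rz": 0.0}])

```text
clock: 2.7
eef_pos: [0.5042, 0.0582, 0.0646]
eef_rot: [3.141, 0.004, 2.966]
contact_force: [-0.1, -0.8, 0.2]
opening: -0.0003
grasp_force: 0.0
```

Run:
```python
from h import *
p,d=manip.snapshot("scene");cv2.imwrite("pics/s2.png",cv2.resize(p[120:340,150:450],(780,572)))
o=manip.get_obs();print(o["eef_pos"],o["contact_force"])
```

```text
[0.50441232 0.05823547 0.06486057] [0.79869261 0.3700347  0.05167011]
```

View pics/s2.png

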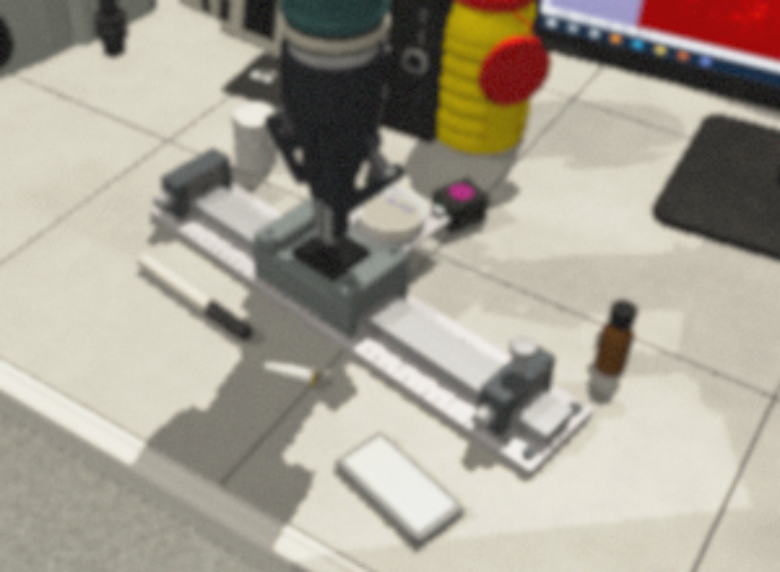

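The shut fingertips (pixel about 333,240) hang over the black pad (330,255), and nothing has been disturbed. Next I press.

Call:
jog_arm(moves=[{"fingers": 0.0,"tx": 0.0,"ty": 0.0,"tz": -0.01,"rx": 0.0,"ry": 0.0,"rz": 0.0},{"fingers": 0.0,"tx": 0.0,"ty": 0.0,"tz": -0.015,"rx": 0.0,"ry": 0.0,"rz": 0.0},{"fingers": 0.0,"tx": 0.0,"ty": 0.0,"tz": -0.019,"rx": 0.0,"ry": 0.0,"rz": 0.0},{"fingers": 0.0,"tx": 0.0,"ty": 0.0,"tz": -0.022,"rx": 0.0,"ry": 0.0,"rz": 0.0},{"fingers": 0.0,"tx": 0.0,"ty": 0.0,"tz": -0.022,"rx": 0.0,"ry": 0.0,"rz": 0.0},{"fingers": 0.0,"tx": 0.0,"ty": 0.0,"tz": -0.022,"rx": 0.0,"ry": 0.0,"rz": 0.0}])

```text
clock: 3.35
eef_pos: [0.5032, 0.0582, 0.0471]
eef_rot: [3.141, 0.001, 2.966]
contact_force: [-2.0, 0.4, 6.1]
opening: 0.0001
grasp_force: 2.9
```

Call:
jog_arm(moves=[{"fingers": 0.0,"tx": 0.0,"ty": 0.0,"tz": -0.003,"rx": 0.0,"ry": 0.0,"rz": 0.0},{"fingers": 0.0,"tx": 0.0,"ty": 0.0,"tz": -0.005,"rx": 0.0,"ry": 0.0,"rz": 0.0},{"fingers": 0.0,"tx": 0.0,"ty": 0.0,"tz": -0.005,"rx": 0.0,"ry": 0.0,"rz": 0.0},{"fingers": 0.0,"tx": 0.0,"ty": 0.0,"tz": -0.005,"rx": 0.0,"ry": 0.0,"rz": 0.0}])

```text
clock: 3.75
eef_pos: [0.5034, 0.0583, 0.0459]
eef_rot: [3.141, 0.002, 2.966]
contact_force: [-6.7, 0.2, 16.9]
opening: -0.0001
grasp_force: 8.6
```

Call:
jog_arm(moves=[{"fingers": 0.0,"tx": -0.0012,"ty": -0.0066,"tz": 0.0,"rx": 0.0,"ry": 0.0,"rz": 0.0},{"fingers": 0.0,"tx": -0.0023,"ty": -0.0131,"tz": 0.0,"rx": 0.0,"ry": 0.0,"rz": 0.0},{"fingers": 0.0,"tx": -0.0035,"ty": -0.0197,"tz": 0.0,"rx": 0.0,"ry": 0.0,"rz": 0.0},{"fingers": 0.0,"tx": -0.0047,"ty": -0.0263,"tz": 0.0,"rx": 0.0,"ry": 0.0,"rz": 0.0},{"fingers": 0.0,"tx": -0.0058,"ty": -0.0328,"tz": 0.0,"rx": 0.0,"ry": 0.0,"rz": 0.0},{"fingers": 0.0,"tx": -0.007,"ty": -0.0394,"tz": 0.0,"rx": 0.0,"ry": 0.0,"rz": 0.0},{"fingers": 0.0,"tx": -0.007,"ty": -0.0394,"tz": 0.0,"rx": 0.0,"ry": 0.0,"rz": 0.0}])

```text
clock: 4.45
eef_pos: [0.4981, 0.0284, 0.0459]
eef_rot: [3.141, 0.002, 2.966]
contact_force: [-6.6, 0.7, 17.7]
opening: 0.0004
grasp_force: 8.7
```

Run:
```python
from h import *
p,d=manip.snapshot("scene");cv2.imwrite("pics/s3.png",cv2.resize(p[120:340,150:450],(780,572)))
o=manip.get_obs();print(o["eef_pos"],o["contact_force"])
```

```text
[0.49806235 0.02837957 0.04590211] [-6.65227171  0.35149585 17.57162353]
```

View pics/s3.png

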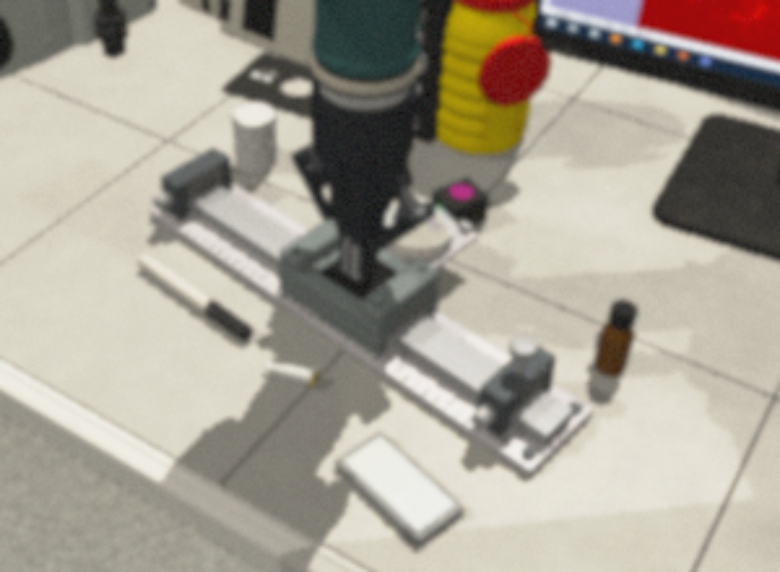

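The carriage follows the fingertips: its front edge is now at about (385,330), clear of the marked stop at about (520,370). I keep pushing.

Call:
jog_arm(moves=[{"fingers": 0.0,"tx": -0.0017,"ty": -0.0098,"tz": 0.0,"rx": 0.0,"ry": 0.0,"rz": 0.0},{"fingers": 0.0,"tx": -0.0035,"ty": -0.0197,"tz": 0.0,"rx": 0.0,"ry": 0.0,"rz": 0.0},{"fingers": 0.0,"tx": -0.0052,"ty": -0.0295,"tz": 0.0,"rx": 0.0,"ry": 0.0,"rz": 0.0},{"fingers": 0.0,"tx": -0.007,"ty": -0.0394,"tz": 0.0,"rx": 0.0,"ry": 0.0,"rz": 0.0},{"fingers": 0.0,"tx": -0.0087,"ty": -0.0492,"tz": 0.0,"rx": 0.0,"ry": 0.0,"rz": 0.0},{"fingers": 0.0,"tx": -0.0105,"ty": -0.0591,"tz": 0.0,"rx": 0.0,"ry": 0.0,"rz": 0.0},{"fingers": 0.0,"tx": -0.0122,"ty": -0.0689,"tz": 0.0,"rx": 0.0,"ry": 0.0,"rz": 0.0},{"fingers": 0.0,"tx": -0.014,"ty": -0.0788,"tz": 0.0,"rx": 0.0,"ry": 0.0,"rz": 0.0},{"fingers": 0.0,"tx": -0.0157,"ty": -0.0886,"tz": 0.0,"rx": 0.0,"ry": 0.0,"rz": 0.0},{"fingers": 0.0,"tx": -0.0175,"ty": -0.0985,"tz": 0.0,"rx": 0.0,"ry": 0.0,"rz": 0.0},{"fingers": 0.0,"tx": -0.0175,"ty": -0.0985,"tz": 0.0,"rx": 0.0,"ry": 0.0,"rz": 0.0}])

```text
clock: 5.6
eef_pos: [0.4848, -0.0463, 0.0459]
eef_rot: [-3.141, 0.001, 2.966]
contact_force: [-8.3, 0.6, 17.6]
opening: -0.0001
grasp_force: 8.9
```

Call:
jog_arm(moves=[{"fingers": 0.0,"tx": -0.0009,"ty": -0.005,"tz": 0.0,"rx": 0.0,"ry": 0.0,"rz": 0.0},{"fingers": 0.0,"tx": -0.0017,"ty": -0.0098,"tz": 0.0,"rx": 0.0,"ry": 0.0,"rz": 0.0},{"fingers": 0.0,"tx": -0.0026,"ty": -0.0148,"tz": 0.0,"rx": 0.0,"ry": 0.0,"rz": 0.0},{"fingers": 0.0,"tx": -0.0033,"ty": -0.0185,"tz": 0.0,"rx": 0.0,"ry": 0.0,"rz": 0.0},{"fingers": 0.0,"tx": -0.0039,"ty": -0.022,"tz": 0.0,"rx": 0.0,"ry": 0.0,"rz": 0.0},{"fingers": 0.0,"tx": -0.0039,"ty": -0.022,"tz": 0.0,"rx": 0.0,"ry": 0.0,"rz": 0.0}])

```text
clock: 6.2
eef_pos: [0.4823, -0.0605, 0.0459]
eef_rot: [3.138, 0.002, 2.966]
contact_force: [-6.8, 6.0, 18.4]
opening: 0.0004
grasp_force: 9.0
```

Run:
```python
from h import *
for i in range(4): p,d=manip.snapshot("scene")
cv2.imwrite("pics/s4.png",cv2.resize(p[180:340,220:440],(792,576)))
o=manip.get_obs();print(o["eef_pos"],o["contact_force"])
```

```text
[ 0.48224324 -0.06038994  0.04587131] [-6.22707031  6.1488661  18.11646922]
```

View pics/s4.png

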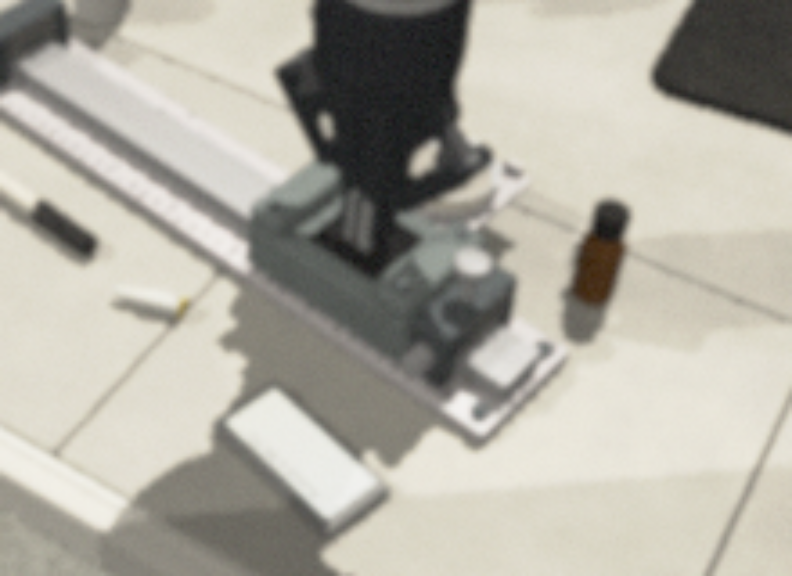

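The carriage end (about 415,310) is flush with the marked stop (about 440,320, post head at 475,262), with no gap showing. I lift off straight up.

Call:
jog_arm(moves=[{"fingers": 0.0,"tx": 0.0,"ty": 0.0,"tz": 0.006,"rx": 0.0,"ry": 0.0,"rz": 0.0},{"fingers": 0.0,"tx": 0.0,"ty": 0.0,"tz": 0.014,"rx": 0.0,"ry": 0.0,"rz": 0.0},{"fingers": 0.0,"tx": 0.0,"ty": 0.0,"tz": 0.03,"rx": 0.0,"ry": 0.0,"rz": 0.0},{"fingers": 0.0,"tx": 0.0,"ty": 0.0,"tz": 0.07,"rx": 0.0,"ry": 0.0,"rz": 0.0},{"fingers": 0.0,"tx": 0.0,"ty": 0.0,"tz": 0.13,"rx": 0.0,"ry": 0.0,"rz": 0.0},{"fingers": 0.0,"tx": 0.0,"ty": 0.0,"tz": 0.18,"rx": 0.0,"ry": 0.0,"rz": 0.0},{"fingers": 0.0,"tx": 0.0,"ty": 0.0,"tz": 0.18,"rx": 0.0,"ry": 0.0,"rz": 0.0},{"fingers": 0.0,"tx": 0.0,"ty": 0.0,"tz": 0.18,"rx": 0.0,"ry": 0.0,"rz": 0.0}])

```text
clock: 7.2
eef_pos: [0.4821, -0.0623, 0.1787]
eef_rot: [-3.141, 0.003, 2.966]
contact_force: [0.8, -0.6, -0.4]
opening: -0.0001
grasp_force: 0.0
```

Run:
```python
from h import *
p,d=manip.snapshot("scene");cv2.imwrite("pics/s5.png",cv2.resize(p[180:340,220:440],(792,576)))
o=manip.get_obs();print(o["eef_pos"],o["contact_force"])
P=cloud("scene",d).reshape(-1,3);x,y,z=P.T
m=(np.hypot(x-.481,y+.06)<.068)&(z>.0525)&(z<.06);r=cv2.minAreaRect((P[m][:,:2]*1000).astype(np.float32));print(r)
m=(np.hypot(x-.481,y+.06)<.02);print(np.median(P[m],0))
```

```text
[ 0.48115878 -0.06197199  0.1769755 ] [ 0.11036652  0.25751346 -1.00787111]
((479.2323303222656, -65.99642181396484), (122.69627380371094, 73.79176330566406), 80.13504028320312)
[ 0.47071822 -0.05999597  0.21693746]
```

View pics/s5.png

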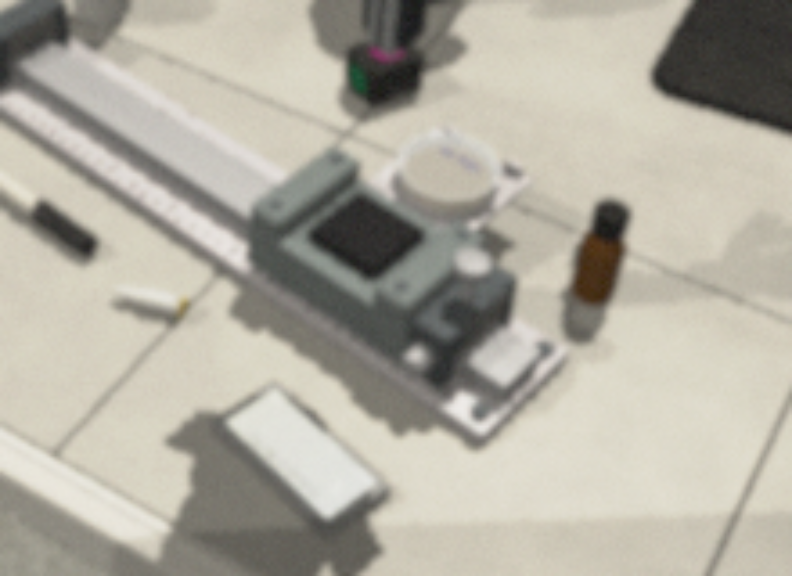

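The carriage (pad at 368,235) sits flush against the stop with the post (head at 475,262). The pad is up, the arm is clear and the loose things are where they were.

```bash
python3 -c "
from workcell import manip
print(manip.sign_off())"
```

```text
the job is handed in; nothing more can be done
None
```

The job is handed in: I pushed the carriage with the pad pressed until it met the marked stop, then lifted off; the last picture shows it flush there, the pad up and the loose things unmoved (the sign-off returned no verdict).

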